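Transfer the forming rolls from the setting tray to the machine's rack

TASK

The four steel forming rolls stand on the wooden setting tray in the order in which the beading machine will use them. Move them all to the pins of the grey steel rack in the same order: the roll nearest the robot onto the nearest pin, and so on to the far end. Seat each roll fully down over its pin, upright and the same way up as now, and set it down gently, never dropping one.

Things in the scene. Friction and masses are not known exactly. Their poses are not given: they have to be found in the camera images.
- bead_roll_center (a point): beading roll: steel roll, Ø44 mm body with one rounded bead (Ø53 mm, 14 mm wide) round its middle; 50 mm tall. Grip it across the bead. It stands upright on a peg of the tray at the start, the peg up its 32 mm through-bore. This point is its centre, half-way up on the axis; z points up. About 0.3 to 0.6 kg.
- groove_roll_center (a point): groove roll: steel roll, Ø52 mm, with one narrow groove (at most 12 mm wide) round its middle; 46 mm tall. Grip it across the middle, over both lands. It stands upright on a peg of the tray at the start, the peg up its 32 mm through-bore. This point is its centre, half-way up on the axis; z points up. About 0.3 to 0.6 kg.
- crimp_roll_center (a point): crimping roll: steel roll, Ø48 mm over 18 straight upright teeth; 54 mm tall. It stands upright on a peg of the tray at the start, the peg up its 32 mm through-bore. This point is its centre, half-way up on the axis; z points up. About 0.3 to 0.6 kg.
- burr_roll_center (a point): burring roll: steel roll, a Ø60 mm flange 12 mm thick at the foot and a plain Ø44 mm hub above it; 58 mm tall. Grip the hub. It stands upright on a peg of the tray at the start, the peg up its 32 mm through-bore. This point is its centre, half-way up on the axis; z points up. About 0.3 to 0.6 kg.
- tray: wooden setting tray, 300 x 74 x 12 mm, fixed, with four wooden pegs in one row; left or right of the middle of the bench. Origin: centre of its underside, on the bench; x runs along the row, away from the robot (within 0.35 rad), y to the left, z up. Pegs at x = -108, -36, 36 and 108 mm, y = 0. Each carries one roll, in any order.
- peg_bead: the wooden peg of the tray on which the beading roll stands at the start, fixed: Ø12 mm with a Ø34 mm foot 5 mm thick; 45 mm high in all. Origin: centre of its underside, on the tray's top, 12 mm above the bench. The roll's underside rests on the foot, 17 mm above the bench.
- peg_groove: the wooden peg of the tray on which the groove roll stands at the start, fixed: Ø12 mm with a Ø34 mm foot 5 mm thick; 45 mm high in all. Origin: centre of its underside, on the tray's top, 12 mm above the bench. The roll's underside rests on the foot, 17 mm above the bench.
- peg_crimp: the wooden peg of the tray on which the crimping roll stands at the start, fixed: Ø12 mm with a Ø34 mm foot 5 mm thick; 45 mm high in all. Origin: centre of its underside, on the tray's top, 12 mm above the bench. The roll's underside rests on the foot, 17 mm above the bench.
- peg_burr: the wooden peg of the tray on which the burring roll stands at the start, fixed: Ø12 mm with a Ø34 mm foot 5 mm thick; 45 mm high in all. Origin: centre of its underside, on the tray's top, 12 mm above the bench. The roll's underside rests on the foot, 17 mm above the bench.
- rack: grey steel roll rack, plate 300 x 70 x 12 mm, fixed, four bare metal pins in a row (Ø12 mm, 45 mm above the plate); on the other side from the tray. Origin and axes as the tray's: centre of underside, x along the row away from the robot. Pins at x = -108, -36, 36, 108 mm, y = 0. A seated roll's underside is 12 mm above the bench, 10 mm play all round. Fingers fit beside a row, not between rolls.
Things that resemble listed ones, but are neither listed nor needed, are in the scene too. What is shaped like the part that bears burr_roll_center but purple is not meant.

How it is judged:
By the outcome, as a careful person would: the job done as asked, in the order asked, and still so for the second after the job is handed in, with the robot touching nothing.
It also fails if it takes over 93 s, if anything falls off the work surface, if the arm or the gripper's body presses on something with over 40 N, if the wrist force passes 120 N, or if a joint passes its speed limit or range.

ROBOT

A 7-joint arm with a two-finger parallel gripper is mounted at the origin on the work surface. World frame = base frame: x ahead of the robot, y to its left, z up, the work surface at z = 0. Lengths are in m, angles in rad, forces in N, time in s.
With the tool pointing down it reaches from about 0.425 to 0.925 m from the base axis. Payload 6.8 kg.
Tool frame: the origin (TCP) lies at the very end of the fingers, on their centre line; the grasp point (between the pads) lies bot.grip_point_offset behind it (bot.grip_point_offset is the distance from the TCP to the grasp point, in m); z points along the fingers, y is the line along which they close (so a half turn about z gives the same grasp; the last joint's range is limited). The gripper opens to 85 mm and grips with 20 to 120 N. Pads are 22 mm wide; open, the fingers measure 114 mm over their backs; the gripper's body (76 mm by 85 mm) begins 54 mm behind the grasp point. The pads swing forward as they close: fully open they stand 13 mm farther back than shut.
Start: joints at [1.029, 0.477, 0.022, 1.555, -0.011, 1.109, -0.083], TCP at [0.284, -0.612, 0.196] pointing down, gripper open.
Joint ranges: [-2.96, 2.96], [-0.34, 2.1], [-1.41, 1.46], [0.24, 2.44], [-1.37, 4.51], [0.17, 1.92], [-2.96, 2.96]. Speed limits (rad/s): [2.39, 2.39, 3.14, 3.14, 3.14, 3.14, 3.14].

INTERFACE

Orientations are given as a unit quaternion [w, x, y, z].
In Python, from station import bot, imaging gives the robot as it stands. The module is installed in compiled form; this text tells all that it offers.
- The arm moves only by the tool carry_out, never from a script. Its argument "targets" is one flat list of numbers, 5 for each row, row after row: the closure in counts, from 0 (fully open) to 255 (shut), then the shift along the world's x, y, z in mm, then the turn about the world's z in degrees. A call has 1 to 20 rows; each row shifts and turns the commanded pose from where the row before left it; what a row does not reach is not made up. A row lasts 1/10 s, in which the tool goes at most 50 mm and 8.59 degrees, less where a joint would pass 70% of its speed; a pose out of reach is approached as far as the arm can. A call is refused whole if a number of a shift passes 50 or a number of a turn 8.59, either way. A call with a gripper value outside its range is refused whole. The fingers move at their own pace and stop on an object; "newtons" is the grip in N (left out, the last holds). Time passes only in rows, so rows that do not move let the fingers close. It gives the time, the measured TCP pose, the force, the opening and the grip force at its end, in the units of the state.
- bot.get_obs(): the state, without advancing time (a new reading comes with each control period).
- imaging.read_camera(name): name is "scene" or "top" or "wrist"; returns a dict with "frame" (420x560x3 uint8, red, green, blue), "fov_y" (degrees; the focal length in pixels is half the picture's height over the tangent of half this angle, whatever the lens; pixels are square), "cx", "cy" (the principal point, pixels), "k1" (the pictures are not rectified: a ray, as slopes to the right and down, at radius r is drawn at 1 + k1 r^2 times it, then the intrinsics apply), "pose" (4x4, takes a point from camera to world coordinates); the wrist camera has in their place "tool_from_camera" (4x4, takes a point from camera to tool coordinates, whose origin is the TCP and whose axes are the flange's). Camera axes: x right, y up, looking along -z (the intrinsics and any distortion apply to the point x, -y, -z); pixel columns grow to the right and rows downward; lengths in m; the calibration is good to about 2 mm. A picture is of the moment at which its call begins: read the wrist's pose just before it. There is no depth.
- bot.hand_in(): hands the job in; it is judged then, once.
The state is a dict: "t": time; "q": joint angles; "joint_vel": joint speeds; "joint_torque": joint torques, N m; "eef_pos": TCP position; "tool_rot": TCP orientation; "contact_force": force on the tool from outside, world axes, zero at the start; "torque": the same for the moment, N m; "gripper_width": opening from 0.0 (shut) to 1.0 (fully open); "grasp_force": force on a finger pad.
Only numpy, scipy, OpenCV 4.12 (cv2) and the standard library are available. Lean on these libraries where they do the work, as an engineer would, in place of code of your own. Each camera call takes 0.05 s, during which the arm holds its last target. There are 200 camera calls.

## Working session

There is one attempt and no reset: what is moved stays moved. The work goes in short steps, Python scripts to look and compute and a tool call to move; the robot and the scene stay as the last step left them, time stands still between calls to the robot, and variables do not carry over. Pictures are saved under pics/ and viewed, at most 14 in all, crops included, and the job is handed in when it is done.

Besides the shell and the picture viewer there is one more tool, called after ">>>" as name(argument=value, ...), one argument or row to a line, values as JSON. carry_out: Moves the arm, as the interface text tells. Its arguments: {"type":"object","properties":{"targets":{"type":"array","items":{"type":"number"}},"newtons":{"type":"number"}},"required":["targets"]}

```bash
mkdir -p pics; cat > h.py <<'E'
import numpy as np, cv2
from station import bot, imaging
from scipy.spatial.transform import Rotation as R
def cam(n):
    o=bot.get_obs(); c=imaging.read_camera(n)
    if n=='wrist':
        T=np.eye(4);q=np.array(o['tool_rot']);T[:3,:3]=R.from_quat(q[[1,2,3,0]]).as_matrix();T[:3,3]=o['eef_pos']
        c['pose']=T@np.array(c['tool_from_camera'])
    c['pose']=np.array(c['pose']); c['f']=210/np.tan(np.radians(c['fov_y']/2)); return c
def ray(c,u,v):
    x=(u-c['cx'])/c['f'];y=(v-c['cy'])/c['f'];rd=np.hypot(x,y);r=rd
    for _ in range(30): r=rd/(1+c['k1']*r*r)
    s=r/rd if rd else 1
    return c['pose'][:3,3],c['pose'][:3,:3]@np.array([x*s,-y*s,-1])
def onz(c,u,v,z):
    o,d=ray(c,u,v); return o+d*(z-o[2])/d[2]
def proj(c,p):
    q=np.linalg.inv(c['pose'])@np.append(p,1);x=q[0]/-q[2];y=-q[1]/-q[2];s=1+c['k1']*(x*x+y*y)
    return np.array([c['cx']+c['f']*x*s,c['cy']+c['f']*y*s])
def save(c,n): cv2.imwrite('pics/'+n,cv2.cvtColor(c['frame'],cv2.COLOR_RGB2BGR))
E
python3 - <<'E'
from h import *
o=bot.get_obs();print(o,bot.grip_point_offset)
for n in('scene','top','wrist'):
    c=cam(n);save(c,n+'0.png');print(n,c['f'],c['cx'],c['cy'],c['k1'],c['pose'].round(3).tolist(),np.array(c.get('tool_from_camera',0)).round(3).tolist())
E
```

```text
{'t': 0.0, 'q': array([ 1.02886376,  0.47782951,  0.02233937,  1.55643214, -0.01151816,
        1.10932146, -0.08312102]), 'joint_vel': array([-0.00022197,  0.00044748, -0.00043571,  0.00103978,  0.00062917,
       -0.00097901,  0.00070522]), 'joint_torque': array([ 6.65163716e-04, -5.96447539e+01,  1.60798028e+00, -2.81196767e+01,
        1.23563441e-02,  9.27410438e-03, -2.57534555e-05]), 'eef_pos': array([ 0.28344855, -0.61187824,  0.19501421]), 'tool_rot': array([-8.94171657e-04,  9.76566096e-01,  2.15215688e-01, -2.60114499e-04]), 'contact_force': array([-0.30604458,  0.13346609, -0.59347305]), 'torque': array([-0.00992813, -0.03228004, -0.03359771]), 'grasp_force': 0.0, 'gripper_width': 0.9992451729435334} 0.0187
scene 441.81201129456747 275.8443649517144 212.83399024182543 -0.1126369901784308 [[0.513, -0.565, 0.646, 1.086], [0.858, 0.327, -0.396, -0.349], [0.013, 0.757, 0.653, 0.605], [0.0, 0.0, 0.0, 1.0]] 0
top 388.36655679397535 278.61587167307476 215.73315142558297 -0.08667349137249959 [[-0.007, 0.986, -0.165, 0.433], [-1.0, -0.01, -0.019, -0.024], [-0.02, 0.165, 0.986, 0.777], [0.0, 0.0, 0.0, 1.0]] 0
wrist 295.17073542186233 279.1686915486316 203.39709374931596 -0.021724166195871773 [[0.421, 0.87, 0.256, 0.349], [-0.907, 0.405, 0.117, -0.582], [-0.002, -0.281, 0.96, 0.374], [0.0, 0.0, 0.0, 1.0]] [[0.001, 0.96, 0.281, 0.072], [1.0, -0.001, -0.0, 0.0], [0.0, 0.281, -0.96, -0.179], [0.0, 0.0, 0.0, 1.0]]
```

View pics/top0.png

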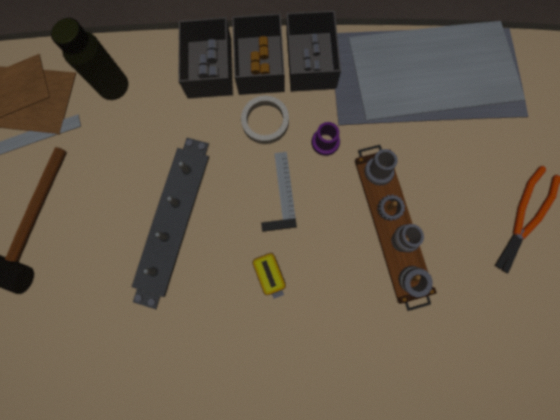

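View pics/scene0.png

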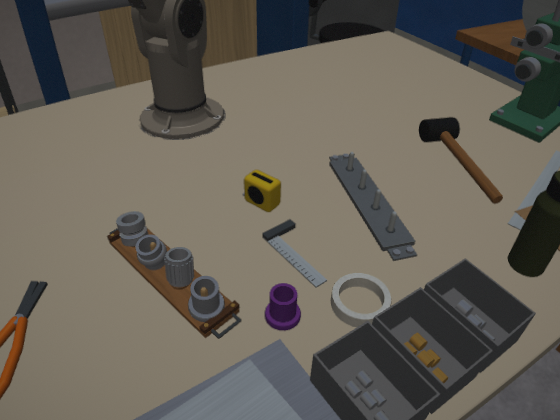

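The top view shows the tray on the right (plate about (395,225), rolls at about (415,282), (408,237), (391,207), (382,165)). The rack is on the left, centred at about (170,222), with pins at (153,271), (164,237), (175,203) and (186,170). The purple flanged roll at (327,137) is the decoy. I'll enlarge the tray in both views.

```bash
python3 - <<'E'
import cv2,numpy as np
a=cv2.imread('pics/top0.png')[140:315,340:450];b=cv2.imread('pics/scene0.png')[200:340,95:250]
a=cv2.resize(a,(377,600),interpolation=3);b=cv2.resize(b,(420,379),interpolation=3)
im=np.zeros((600,800,3),np.uint8);im[:,:377]=a;im[:379,380:]=b
cv2.imwrite('pics/crop1.png',cv2.convertScaleAbs(im,alpha=1.7))
a=cv2.imread('pics/top0.png')[130:315,120:220]
cv2.imwrite('pics/crop2.png',cv2.convertScaleAbs(cv2.resize(a,(324,600),interpolation=3),alpha=1.7))
E
```

```text
(no output)
```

View pics/crop1.png

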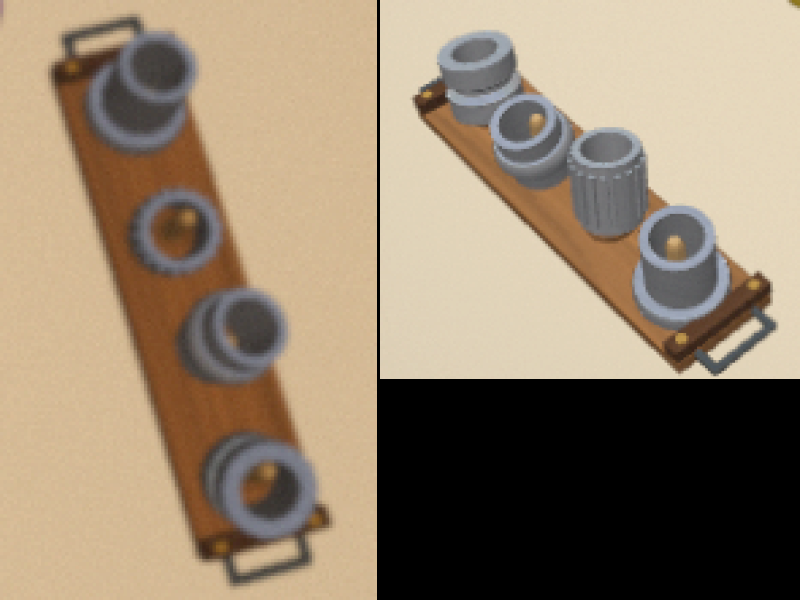

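View pics/crop2.png

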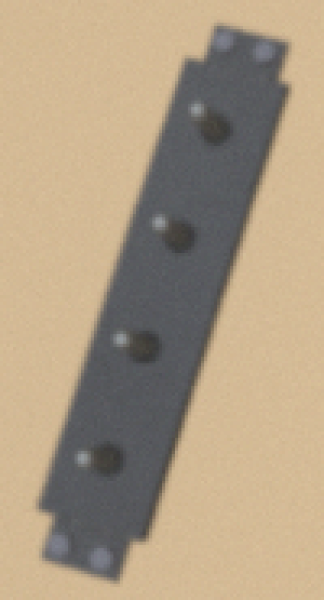

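Order from the robot outward: groove (top image about (418,282)), bead (413,237), crimp (391,207), burr (383,162, grey, with its flange on the tray). The purple flanged one at (327,137) is off the tray, so it is excluded. The rack has four pins; the bright dots are the tips and the dark discs are the bases.

```bash
python3 - <<'E'
from h import *
c=cam('top'); s=cam('scene')
A=lambda x,y,:(340+x/3.43,140+y/3.43)
print('ring tops (top cam)')
for n,p,z in [('groove',(268,489),.063),('bead',(250,332),.067),('crimp',(177,230),.071),('burr',(157,68),.075)]: print(n,onz(c,*A(*p),z).round(4))
B=lambda x,y:(95+(x-380)/2.71,200+y/2.707)
print('scene')
for n,p,z in [('groove',(477,53),.063),('bead',(525,125),.067),('crimp',(607,151),.071),('burr',(677,237),.075)]: print(n,onz(s,*B(*p),z).round(4))
print('peg tips z=.057')
for p in [(270,470),(187,215)]: print(onz(c,*A(*p),.057).round(4))
for p in [(537,120),(675,245)]: print(onz(s,*B(*p),.057).round(4))
C=lambda x,y:(120+x/3.243,130+y/3.243)
print('rack tips .057 / bases .012')
for t,b in [((83,460),(107,461)),((121,340),(144,346)),((159,223),(179,236)),((196,109),(213,126))]: print(onz(c,*C(*t),.057).round(4),onz(c,*C(*b),.012).round(4))
print('rack corners',[onz(c,*C(*p),.012).round(4).tolist() for p in[(40,508),(143,540),(289,88),(187,60)]])
hsv=cv2.cvtColor(c['frame'],cv2.COLOR_RGB2HSV)
m=cv2.inRange(hsv,(0,110,20),(16,255,200));m[:,:330]=0;m[:,450:]=0
cn=max(cv2.findContours(cv2.morphologyEx(m,cv2.MORPH_CLOSE,np.ones((25,25))),0,1)[0],key=cv2.contourArea)
P=np.array([onz(c,*p,.012)[:2] for p in cn[:,0].astype(float)],np.float32)
r=cv2.minAreaRect(P);print('tray',r)
E
```

```text
ring tops (top cam)
groove [ 0.4258 -0.2637  0.063 ]
bead [ 0.5094 -0.2575  0.067 ]
crimp [ 0.5648 -0.2197  0.071 ]
burr [ 0.6546 -0.2129  0.075 ]
scene
groove [ 0.4305 -0.2631  0.063 ]
bead [ 0.5187 -0.2574  0.067 ]
crimp [ 0.57   -0.2212  0.071 ]
burr [ 0.6573 -0.2126  0.075 ]
peg tips z=.057
[ 0.4359 -0.2674  0.057 ]
[ 0.5758 -0.2296  0.057 ]
[ 0.5076 -0.2474  0.057 ]
[ 0.6477 -0.2115  0.057 ]
rack tips .057 / bases .012
[0.4491 0.2395 0.057 ] [0.4496 0.2408 0.012 ]
[0.5186 0.2198 0.057 ] [0.5202 0.2203 0.012 ]
[0.5881 0.1999 0.057 ] [0.5893 0.2008 0.012 ]
[0.6578 0.1804 0.057 ] [0.6604 0.1817 0.012 ]
rack corners [[0.4209, 0.2818, 0.012], [0.402, 0.2167, 0.012], [0.6847, 0.1336, 0.012], [0.7048, 0.2005, 0.012]]
tray ((0.5410850048065186, -0.23738828301429749), (0.30272015929222107, 0.07697412371635437), 15.261510848999023)
```

>>> carry_out(
  targets=[0,19,36,0,-1,0,19,36,0,-1,0,19,36,0,-1,0,19,36,0,-1,0,19,36,0,-1,0,19,36,0,-1,0,19,36,0,-1,0,19,36,0,-1,0,19,36,0,-1,0,19,36,0,-1,0,0,0,0,0,0,0,0,0,0],
  newtons=60,
)

```text
t: 1.45
eef_pos: [0.4742, -0.2515, 0.196]
tool_rot: [0.0, 0.991, 0.131, -0.0]
contact_force: [0.1, -0.9, 0.6]
gripper_width: 0.999
grasp_force: 0.0
```

```bash
python3 - <<'E'
from h import *
c=cam('wrist');o=bot.get_obs();print(o['eef_pos'],o['q'],R.from_matrix(c['pose'][:3,:3]).as_euler('zyx',degrees=True));save(c,'w1.png')
import pickle;pickle.dump({k:c[k] for k in('pose','f','cx','cy','k1')},open('w1.pkl','wb'))
E
```

```text
[ 0.47344922 -0.25289647  0.19598295] [ 0.47500737  0.25559813 -0.11988095  1.87980843  0.0363318   1.00837185
 -0.97178852] [-74.34243348  15.73657234  -4.35704494]
```

View pics/w1.png

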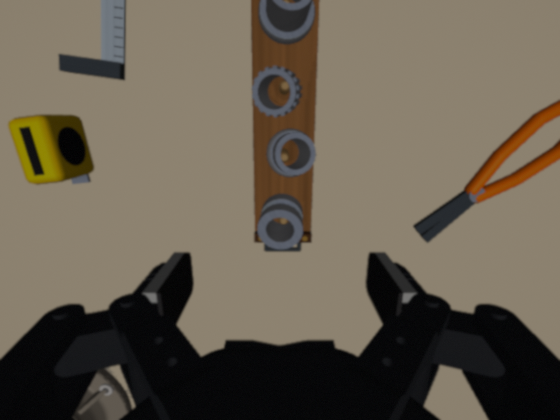

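The wrist view shows, bottom to top: groove ring (281,228), bead (295,153), crimp (277,91), burr flange (287,12). The order is confirmed. Next I'll refine their positions.

```bash
python3 - <<'E'
from h import *
import pickle
c=pickle.load(open('w1.pkl','rb'))
for n,p,z in [('groove',(281,228),.063),('bead',(295,153),.067),('crimp',(277,91),.071),('burr flange',(287,13),.029)]: print(n,onz(c,*p,z).round(4))
for p in [(283,220),(285,157),(285,87)]: print('peg',onz(c,*p,.057).round(4))
for p in [(254,150),(315,150)]: print('edge',onz(c,*p,.012).round(4))
E
```

```text
groove [ 0.4282 -0.2665  0.063 ]
bead [ 0.5134 -0.2584  0.067 ]
crimp [ 0.5666 -0.225   0.071 ]
burr flange [ 0.6462 -0.2141  0.029 ]
peg [ 0.4359 -0.2668  0.057 ]
peg [ 0.5056 -0.2501  0.057 ]
peg [ 0.5735 -0.2314  0.057 ]
edge [ 0.4986 -0.2138  0.012 ]
edge [ 0.5179 -0.2854  0.012 ]
```

>>> carry_out(
  targets=[0,-23,-6,-20,0,0,-23,-7,-20,0,0,0,0,-35,0,0,0,0,-35,0,0,0,0,-30,0,0,0,0,-22,0,0,0,0,-13,0,0,0,0,0,0,90,0,0,0,0,130,0,0,0,0,255,0,0,0,0,255,0,0,0,0,255,0,0,0,0,255,0,0,0,0],
  newtons=60,
)

```text
t: 2.9
eef_pos: [0.4349, -0.274, 0.0253]
tool_rot: [0.007, 0.992, 0.128, 0.007]
contact_force: [7.6, -16.4, 2.8]
gripper_width: 0.097
grasp_force: 58.2
```

```bash
python3 - <<'E'
from h import *
o=bot.get_obs();print({k:np.round(o[k],3) for k in('t','eef_pos','tool_rot','contact_force','gripper_width','grasp_force')})
c=cam('wrist');save(c,'w2.png')
E
```

```text
{'t': np.float64(2.9), 'eef_pos': array([ 0.435, -0.274,  0.025]), 'tool_rot': array([0.007, 0.992, 0.128, 0.007]), 'contact_force': array([  7.59 , -16.366,   2.847]), 'gripper_width': np.float64(0.097), 'grasp_force': np.float64(58.2)}
```

View pics/w2.png

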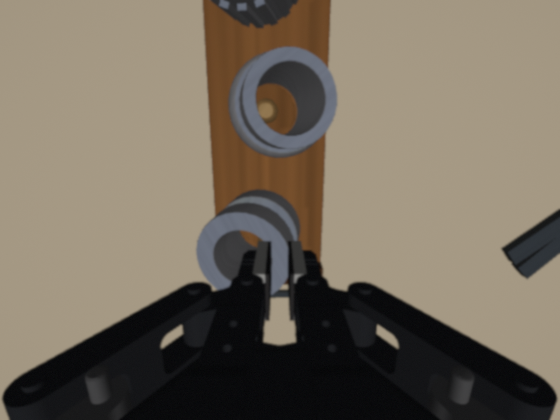

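The fingers closed to about 8 mm, so they don't hold the roll's body. I'll take a closer look.

```bash
python3 - <<'E'
from h import *
a=cv2.imread('pics/w2.png')[170:320,180:340]
s=cam('scene');b=cv2.cvtColor(s['frame'],cv2.COLOR_RGB2BGR)[130:280,70:230]
im=np.hstack([cv2.resize(a,(400,375),interpolation=3),cv2.resize(b,(400,375),interpolation=3)])
cv2.imwrite('pics/crop3.png',cv2.convertScaleAbs(im,alpha=1.7))
E
```

```text
(no output)
```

View pics/crop3.png

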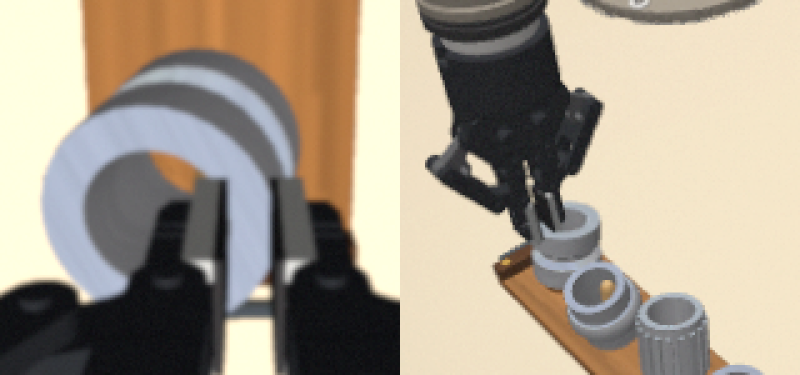

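```bash
python3 - <<'E'
from h import *
c=imaging.read_camera('wrist');c['f']=210/np.tan(np.radians(c['fov_y']/2));c['pose']=np.array(c['tool_from_camera'])
for z in (0,-.01,-.0187,-.03,-.04):
  print(z,proj(c,[0,0,z]).round(0),proj(c,[.011,0,z]).round(0),proj(c,[.011,.042,z]).round(0))
print(bot.get_obs()['torque'].round(2), bot.get_obs()['q'].round(3))
w=cam('wrist')
for z in (.063,.07,.08,.09): print(z,onz(w,247,253,z).round(4), 2*300/ w['f'])
E
```

```text
0 [278. 232.] [278. 216.] [344. 216.]
-0.01 [278. 238.] [278. 222.] [348. 222.]
-0.0187 [278. 244.] [278. 227.] [351. 227.]
-0.03 [278. 253.] [278. 234.] [356. 234.]
-0.04 [278. 261.] [278. 242.] [361. 242.]
[-3.89 -1.6  -0.06] [ 0.512  0.448 -0.091  2.084  0.078  0.593 -0.949]
0.063 [ 0.4338 -0.2568  0.063 ] 2.0327218385741093
0.07 [ 0.4371 -0.2567  0.07  ] 2.0327218385741093
0.08 [ 0.4419 -0.2565  0.08  ] 2.0327218385741093
0.09 [ 0.4467 -0.2563  0.09  ] 2.0327218385741093
```

>>> carry_out(
  targets=[255,3,-5,0,0,255,0,0,0,0],
  newtons=20,
)

```text
t: 3.3
eef_pos: [0.4349, -0.2752, 0.0241]
tool_rot: [0.004, 0.992, 0.128, 0.004]
contact_force: [1.6, -8.0, 8.3]
gripper_width: 0.099
grasp_force: 58.0
```

>>> carry_out(
  targets=[255,1,-4,1,0,215,0,0,0,0,210,0,0,0,0,210,0,0,0,0],
  newtons=20,
)

```text
t: 3.7
eef_pos: [0.4325, -0.2752, 0.0225]
tool_rot: [0.001, 0.992, 0.129, 0.001]
contact_force: [1.8, -3.0, 3.9]
gripper_width: 0.184
grasp_force: 2.3
```

```bash
python3 - <<'E'
from h import *
c=cam('wrist');a=cv2.cvtColor(c['frame'],cv2.COLOR_RGB2BGR)[150:320,160:360]
s=cam('scene');b=cv2.cvtColor(s['frame'],cv2.COLOR_RGB2BGR)[140:276,80:240]
im=np.hstack([cv2.resize(a,(400,340),interpolation=3),cv2.resize(b,(400,340),interpolation=3)])
cv2.imwrite('pics/crop4.png',cv2.convertScaleAbs(im,alpha=1.7))
E
```

```text
(no output)
```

View pics/crop4.png

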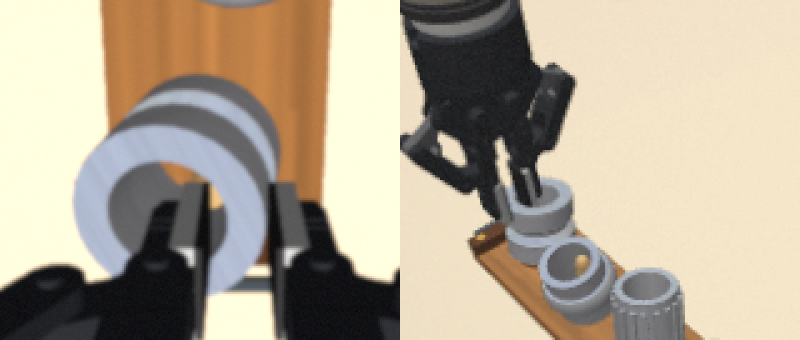

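One finger really is inside the bore, so the roll was pinched by its wall. It still stands on its peg. I'll lift straight out and inspect.

>>> carry_out(
  targets=[205,0,0,5,0,205,0,0,15,0,205,0,0,30,0,205,0,0,30,0,0,0,0,30,0,0,10,3,10,0,0,10,3,10,0,0,10,3,10,0,0,10,3,10,0,0,0,0,0,0,0,0,0,0,0],
  newtons=40,
)

```text
t: 4.9
eef_pos: [0.4716, -0.2622, 0.1714]
tool_rot: [-0.0, 0.992, 0.13, -0.001]
contact_force: [-0.4, -0.1, -1.2]
gripper_width: 0.998
grasp_force: 0.0
```

```bash
python3 - <<'E'
from h import *
import pickle
c=cam('wrist');save(c,'w3.png');print(bot.get_obs()['eef_pos'],bot.get_obs()['gripper_width'])
pickle.dump({k:c[k] for k in('pose','f','cx','cy','k1')},open('w3.pkl','wb'))
E
```

```text
[ 0.47103567 -0.26236351  0.17116106] 0.997802443321161
```

View pics/w3.png

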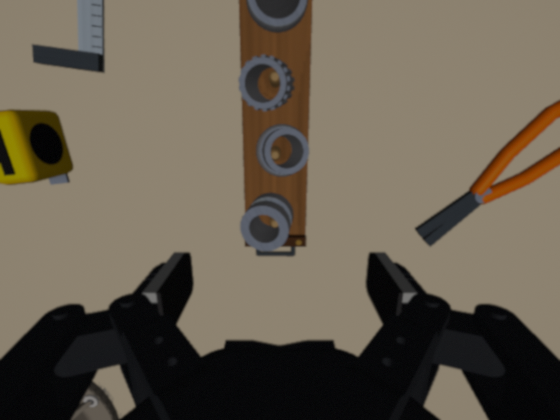

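```bash
python3 - <<'E'
from h import *
import pickle
a=cv2.imread('pics/w3.png')[230:350,320:480]
s=cam('scene');save(s,'s3.png');F=cv2.imread('pics/s3.png')
o=bot.get_obs();p=np.array(o['eef_pos']);u=proj(s,p);print(u, proj(s,p+[0,0,.03]))
cv2.drawMarker(F,tuple(u.astype(int)),(0,0,255),0,5)
x0,y0=int(u[0])-80,int(u[1])-100;b=F[max(y0,0):max(y0,0)+150,x0:x0+160];print(x0,y0)
im=np.zeros((375,800,3),np.uint8);im[:300,:400]=cv2.resize(a,(400,300),interpolation=3);im[:,400:]=cv2.resize(b,(400,375),interpolation=3)
cv2.imwrite('pics/crop5.png',cv2.convertScaleAbs(im,alpha=2))
c=pickle.load(open('w3.pkl','rb'));print('groove',onz(c,265,228,.063),onz(c,284,150,.067),onz(c,265,82,.071))
E
```

```text
[125.24092483 184.30849151] [121.45053642 169.32333169]
45 84
groove [ 0.4303341  -0.25832561  0.063     ] [ 0.51323412 -0.25619743  0.067     ] [ 0.5667166  -0.22425745  0.071     ]
```

View pics/crop5.png

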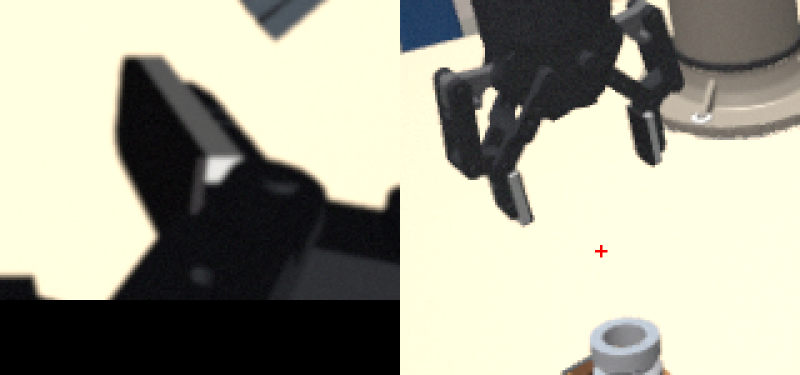

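The fingertips in both views sit about 45 mm above the reported TCP when open. Project of TCP in the scene is (125,184), while the tips' midpoint is about (121,161). So I must go about 35 mm lower than nominal. The groove roll is now at (0.430,-0.258).

>>> carry_out(
  targets=[0,-20,2,-30,0,0,-21,2,-30,0,0,0,0,-30,0,0,0,0,-30,0,0,0,0,-25,0,0,0,0,-15,0,0,0,0,-12,0,0,0,0,-8,0,0,0,0,0,0,0,0,0,0,0],
  newtons=40,
)

```text
t: 6.0
eef_pos: [0.431, -0.2587, -0.0076]
tool_rot: [0.0, 0.992, 0.129, 0.0]
contact_force: [-0.9, 0.3, -0.7]
gripper_width: 0.999
grasp_force: 0.0
```

>>> carry_out(
  targets=[40,0,0,0,0,70,0,0,0,0,85,0,0,0,0,100,0,0,0,0,120,0,0,0,0,120,0,0,0,0],
  newtons=40,
)

```text
t: 6.6
eef_pos: [0.4313, -0.2588, -0.007]
tool_rot: [0.0, 0.992, 0.129, 0.001]
contact_force: [-0.8, 1.5, 8.4]
gripper_width: 0.623
grasp_force: 39.3
```

```bash
python3 - <<'E'
from h import *
c=cam('wrist');a=cv2.cvtColor(c['frame'],cv2.COLOR_RGB2BGR)[130:320,170:390]
s=cam('scene');b=cv2.cvtColor(s['frame'],cv2.COLOR_RGB2BGR)[140:280,70:230]
im=np.hstack([cv2.resize(a,(400,345),interpolation=3),cv2.resize(b,(400,345),interpolation=3)])
cv2.imwrite('pics/crop6.png',cv2.convertScaleAbs(im,alpha=1.9))
E
```

```text
(no output)
```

View pics/crop6.png

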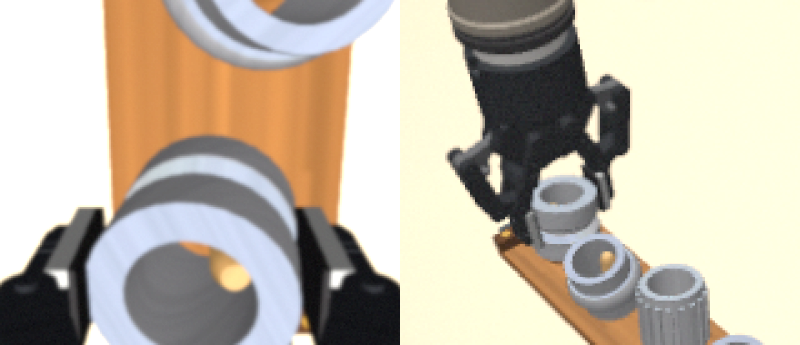

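Gripped across both lands (53 mm). Lift and carry to pin 1.

>>> carry_out(
  targets=[130,0,0,8,0,130,0,0,22,0,130,0,0,30,0,130,0,0,30,0,130,8,41,0,-2.6,130,8,42,0,-2.6,130,8,42,0,-2.6,130,8,42,0,-2.6,130,8,42,0,-2.6,130,8,42,0,-2.6,130,-5,42,0,-2.6,130,-5,42,0,-2.6,130,-5,42,0,-2.6,130,-5,42,0,-2.6,130,-5,41,0,-2.5,130,-5,39,0,-2.5,130,0,0,0,0,130,0,0,0,0],
  newtons=60,
)

```text
t: 8.5
eef_pos: [0.4474, 0.2411, 0.0816]
tool_rot: [0.001, 0.99, -0.139, -0.001]
contact_force: [0.3, -1.2, -5.8]
gripper_width: 0.611
grasp_force: 63.2
```

```bash
python3 - <<'E'
from h import *
import pickle
o=bot.get_obs();c=cam('wrist');save(c,'w4.png');print(o['eef_pos'],o['tool_rot'],o['q'].round(2),o['gripper_width'])
pickle.dump({k:c[k] for k in('pose','f','cx','cy','k1')},open('w4.pkl','wb'))
E
```

```text
[0.44742582 0.2411131  0.08156907] [ 5.69277548e-04  9.90319085e-01 -1.38806743e-01 -6.89043998e-04] [-0.46  0.36 -0.18  2.04  0.1   0.75 -2.56] 0.6111947394051122
```

View pics/w4.png

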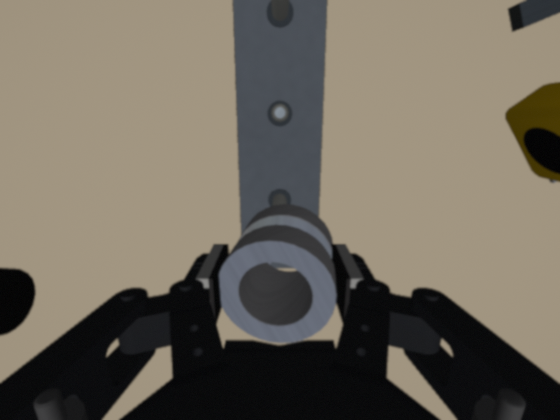

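The roll is held upright and aligned with the rack row. The visible pins are at (280,200), (280,113) and (280,13). I'll check these against my rack estimate.

```bash
python3 - <<'E'
from h import *
import pickle
c=pickle.load(open('w4.pkl','rb'))
for p in [(.449,.240),(.519,.220),(.5885,.200),(.658,.181)]: print(p,proj(c,[*p,.057]).round(0),proj(c,[*p,.012]).round(0))
print(onz(c,280,113,.057),onz(c,280,204,.012),onz(c,280,13,.057))
# edges of plate
print(onz(c,239,150,.012),onz(c,323,150,.012)); print('held ring',onz(c,277,288,.1521))
E
```

```text
(0.449, 0.24) [280. 217.] [280. 201.]
(0.519, 0.22) [280. 113.] [280. 114.]
(0.5885, 0.2) [280. -13.] [280.  12.]
(0.658, 0.181) [ 279. -164.] [ 279. -105.]
[0.51895064 0.22000246 0.057     ] [0.44590348 0.24054059 0.012     ] [0.57519766 0.20400994 0.057     ]
[0.50038068 0.26054099 0.012     ] [0.48118624 0.19326676 0.012     ]
held ring [0.45114818 0.24105887 0.1521    ]
```

>>> carry_out(
  targets=[130,0,0,-30,0,130,0,0,-30,0,130,0,0,-18,0,130,0,0,-7,0,130,0,0,-3,0,130,0,0,-2,0,130,0,0,-2,0,130,0,0,0,0],
)

```text
t: 9.35
eef_pos: [0.4507, 0.2398, -0.0079]
tool_rot: [-0.0, 0.99, -0.141, 0.002]
contact_force: [-1.7, -5.0, 6.2]
gripper_width: 0.608
grasp_force: 59.6
```

```bash
python3 - <<'E'
from h import *
c=cam('wrist');a=cv2.cvtColor(c['frame'],cv2.COLOR_RGB2BGR)[130:320,170:390]
s=cam('scene');b=cv2.cvtColor(s['frame'],cv2.COLOR_RGB2BGR)[90:230,280:440]
im=np.hstack([cv2.resize(a,(400,345),interpolation=3),cv2.resize(b,(400,345),interpolation=3)])
cv2.imwrite('pics/crop7.png',cv2.convertScaleAbs(im,alpha=1.9))
E
```

```text
(no output)
```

View pics/crop7.png

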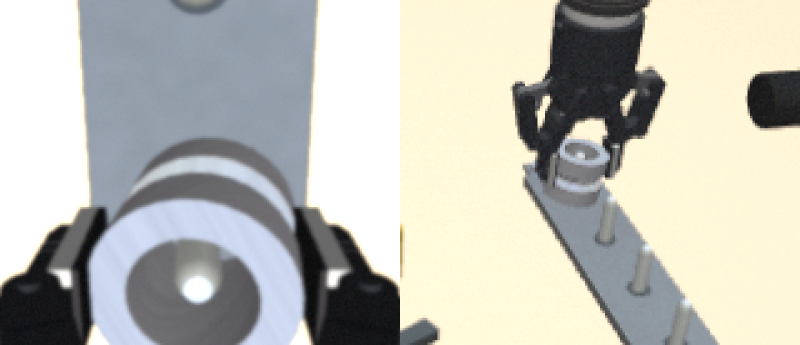

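Seated upright with its pin through the bore. Release, retract and go to the beading roll.

>>> carry_out(
  targets=[92,0,0,0,0,85,0,0,0,0,70,0,0,0,0,40,0,0,0,0,0,0,0,0,0,0,0,0,0,0,0,0,0,10,0,0,0,0,40,0,0,0,0,40,0,0,0,0,30,0,0,0,0,0,0],
)

```text
t: 10.55
eef_pos: [0.4515, 0.2424, 0.1149]
tool_rot: [-0.003, 0.99, -0.14, 0.003]
contact_force: [0.5, 0.4, -0.2]
gripper_width: 0.995
grasp_force: 0.0
```

>>> carry_out(
  targets=[0,5,-41,0,2.6,0,5,-41,0,2.6,0,5,-41,0,2.6,0,5,-42,0,2.6,0,5,-42,0,2.6,0,5,-42,0,2.6,0,5,-42,0,2.6,0,5,-42,0,2.6,0,5,-41,0,2.6,0,6,-41,0,2.6,0,6,-41,0,2.5,0,6,-41,0,2.5,0,0,0,0,0,0,0,0,0,0],
)

```text
t: 11.95
eef_pos: [0.511, -0.2573, 0.1094]
tool_rot: [-0.0, 0.992, 0.128, -0.0]
contact_force: [0.3, 0.4, 0.5]
gripper_width: 0.999
grasp_force: 0.0
```

```bash
python3 - <<'E'
from h import *
o=bot.get_obs();print(o['eef_pos'])
t=cam('top');save(t,'t8.png')
c=cam('wrist');save(c,'w8.png')
# hough circles near expected ring tops in wrist view
g=cv2.GaussianBlur(cv2.cvtColor(c['frame'],cv2.COLOR_RGB2GRAY),(0,0),1)
for n,p,z,r in [('bead',(.514,-.257),.067,.022),('crimp',(.567,-.223),.071,.023),('burr',(.655,-.213),.075,.022)]:
    u=proj(c,[*p,z]);R_=r*c['f']/((c['pose'][2,3]-z));x0,y0=(u-R_*1.9).astype(int).clip(0);print(n,u.round(),R_)
    s=g[y0:y0+int(3.8*R_),x0:x0+int(3.8*R_)]
    if s.size<500: continue
    h=cv2.HoughCircles(s,cv2.HOUGH_GRADIENT_ALT,1.5,5,param1=120,param2=.5,minRadius=int(.6*R_),maxRadius=int(1.3*R_))
    if h is not None:
        for q in h[0][:4]: print('  ',q.round(1)+[x0,y0,0],onz(c,q[0]+x0,q[1]+y0,z).round(4))
E
```

```text
[ 0.51099008 -0.25728812  0.10940542]
bead [281. 209.] 29.37991962699471
   [282.         210.          29.39999962] [ 0.5135 -0.2579  0.067 ]
   [282.         210.          19.89999962] [ 0.5135 -0.2579  0.067 ]
crimp [254. 131.] 31.281481965628167
   [254.         132.5         26.20000076] [ 0.5659 -0.223   0.071 ]
burr [271. -12.] 30.483250807236587
   [271.5         22.5         36.20000076] [ 0.6362 -0.2179  0.075 ]
   [271.5         22.5         27.70000076] [ 0.6362 -0.2179  0.075 ]
```

>>> carry_out(
  targets=[0,3,-1,-30,0,0,0,0,-30,0,0,0,0,-25,0,0,0,0,-18,0,0,0,0,-12,0,0,0,0,0,0,40,0,0,0,0,70,0,0,0,0,85,0,0,0,0,100,0,0,0,0,120,0,0,0,0,120,0,0,0,0],
  newtons=50,
)

```text
t: 13.25
eef_pos: [0.5147, -0.2557, -0.0043]
tool_rot: [-0.001, 0.992, 0.13, -0.0]
contact_force: [-3.1, 6.4, 4.3]
gripper_width: 0.605
grasp_force: 51.1
```

>>> carry_out(
  targets=[130,0,0,8,0,130,0,0,25,0,130,0,0,30,0,130,0,0,30,0,130,0,39,0,-2.6,130,0,40,0,-2.6,130,0,40,0,-2.6,130,0,40,0,-2.6,130,0,40,0,-2.6,130,0,40,0,-2.6,130,0,40,0,-2.6,130,1,40,0,-2.6,130,1,40,0,-2.6,130,1,40,0,-2.6,130,1,39,0,-2.5,130,1,38,0,-2.5,130,0,0,0,0,130,0,0,0,0],
  newtons=70,
)

```text
t: 15.05
eef_pos: [0.5196, 0.2192, 0.0883]
tool_rot: [0.0, 0.99, -0.139, 0.0]
contact_force: [0.1, -0.5, -4.5]
gripper_width: 0.594
grasp_force: 74.3
```

```bash
cat > chk.py <<'E'
from h import *
import sys
def rings(c,x,y,z,rmin,rmax,n=''):
    g=cv2.GaussianBlur(cv2.cvtColor(c['frame'],cv2.COLOR_RGB2GRAY),(0,0),1)
    u=proj(c,[x,y,z]);k=c['f']/(c['pose'][2,3]-z);W=int(1.9*rmax*k);x0,y0=(u-W).astype(int).clip(0)
    s=g[y0:int(u[1])+W,x0:int(u[0])+W]
    print(n,'exp px',u.round())
    h=cv2.HoughCircles(s,cv2.HOUGH_GRADIENT_ALT,1.5,5,param1=100,param2=.4,minRadius=int(.6*rmin*k),maxRadius=int(1.4*rmax*k)) if s.size>500 else None
    if h is not None:
        for q in h[0][:4]: print('  ',q.round(1)+[x0,y0,0],onz(c,q[0]+x0,q[1]+y0,z).round(4),'r mm',(q[2]/k*1000).round(1))
E
python3 - <<'E'
from chk import *
o=bot.get_obs();p=o['eef_pos'];print(p,o['gripper_width'])
c=cam('wrist');save(c,'w9.png')
rings(c,p[0],p[1],p[2]+.071,.016,.022,'held bead')
print('pin2 exp',proj(c,[.5885,.2,.012]))
E
```

```text
[0.51964409 0.21924677 0.08826466] 0.5938177575835876
held bead exp px [279. 296.]
   [282.         295.          55.09999847] [0.5197 0.218  0.1593] r mm 20.1
   [282.         295.          69.09999847] [0.5197 0.218  0.1593] r mm 25.2
   [279.         286.          47.79999924] [0.5242 0.218  0.1593] r mm 17.4
   [282.         295.          39.40000153] [0.5197 0.218  0.1593] r mm 14.4
pin2 exp [278.46367385 117.81177801]
```

>>> carry_out(
  targets=[130,0,1,-30,0,130,0,0,-30,0,130,0,0,-22,0,130,0,0,-7,0,130,0,0,-3,0,130,0,0,-2,0,130,0,0,-2,0,130,0,0,0,0],
)

```text
t: 15.9
eef_pos: [0.5207, 0.2196, -0.0066]
tool_rot: [-0.0, 0.99, -0.141, 0.001]
contact_force: [-0.8, -0.9, 1.3]
gripper_width: 0.591
grasp_force: 74.9
```

>>> carry_out(
  targets=[130,0,0,-1,0,130,0,0,-1,0,130,0,0,0,0],
)

```text
t: 16.2
eef_pos: [0.5206, 0.2198, -0.007]
tool_rot: [-0.0, 0.99, -0.141, 0.001]
contact_force: [-6.0, -2.6, 22.7]
gripper_width: 0.591
grasp_force: 76.8
```

>>> carry_out(
  targets=[130,0,0,1,0,92,0,0,0,0,85,0,0,0,0,70,0,0,0,0,40,0,0,0,0,0,0,0,0,0,0,0,0,0,0,0,0,0,10,0,0,0,0,40,0,0,0,0,40,0,0,0,0,30,0,0,0,0,0,0],
)

```text
t: 17.4
eef_pos: [0.5229, 0.2211, 0.1163]
tool_rot: [-0.003, 0.99, -0.141, 0.004]
contact_force: [0.4, 0.4, -0.3]
gripper_width: 1.001
grasp_force: 0.0
```

>>> carry_out(
  targets=[0,4,-37,0,2.6,0,4,-37,0,2.6,0,4,-37,0,2.6,0,4,-37,0,2.6,0,4,-37,0,2.6,0,4,-37,0,2.6,0,4,-37,0,2.6,0,4,-37,0,2.6,0,4,-37,0,2.6,0,3,-37,0,2.6,0,3,-37,0,2.5,0,3,-36,0,2.5,0,0,0,0,0,0,0,0,0,0],
)

```text
t: 18.8
eef_pos: [0.564, -0.2243, 0.1105]
tool_rot: [-0.0, 0.992, 0.128, -0.0]
contact_force: [-1.0, 0.4, -0.6]
gripper_width: 1.002
grasp_force: 0.0
```

```bash
python3 - <<'E'
from chk import *
print(bot.get_obs()['eef_pos'])
c=cam('wrist');save(c,'w10.png')
rings(c,.566,-.223,.071,.016,.023,'crimp')
rings(c,.655,-.213,.075,.016,.022,'burr')
rings(c,.655,-.213,.029,.029,.031,'burr flange')
t=cam('top');save(t,'t10.png')
rings(t,.519,.220,.062,.016,.022,'bead on rack')
rings(t,.449,.240,.058,.016,.026,'groove on rack')
E
```

```text
[ 0.56403567 -0.22430428  0.11048892]
crimp exp px [278. 210.]
   [276.5 208.   24.5] [ 0.5677 -0.2216  0.071 ] r mm 18.1
   [287.         256.          17.79999924] [ 0.5304 -0.2402  0.071 ] r mm 13.2
burr exp px [297.  88.]
   [297.5         86.5         35.20000076] [ 0.6562 -0.2134  0.075 ] r mm 25.5
   [291.5        100.          36.29999924] [ 0.6467 -0.2117  0.075 ] r mm 26.3
   [291.5        100.          22.89999962] [ 0.6467 -0.2117  0.075 ] r mm 16.6
   [297.5         61.          34.20000076] [ 0.6715 -0.209   0.075 ] r mm 24.8
burr flange exp px [293.  93.]
   [291.5 100.5  42. ] [ 0.6491 -0.213   0.029 ] r mm 37.0
   [297.5         85.5         42.79999924] [ 0.6617 -0.2146  0.029 ] r mm 37.7
   [297.5  85.5  33.5] [ 0.6617 -0.2146  0.029 ] r mm 29.5
   [291.5        100.5         34.20000076] [ 0.6491 -0.213   0.029 ] r mm 30.1
bead on rack exp px [156. 234.]
   [155.         236.          10.80000019] [0.5159 0.2224 0.062 ] r mm 20.0
groove on rack exp px [145. 272.]
   [146.         270.5         12.30000019] [0.4516 0.2384 0.058 ] r mm 22.7
```

>>> carry_out(
  targets=[0,3,2,-30,0,0,0,0,-30,0,0,0,0,-25,0,0,0,0,-18,0,0,0,0,-11,0,0,0,0,0,0,40,0,0,0,0,70,0,0,0,0,90,0,0,0,0,105,0,0,0,0,125,0,0,0,0,135,0,0,0,0],
  newtons=50,
)

```text
t: 20.1
eef_pos: [0.5693, -0.2222, -0.0013]
tool_rot: [0.001, 0.992, 0.129, 0.002]
contact_force: [0.5, -0.4, 9.3]
gripper_width: 0.566
grasp_force: 48.9
```

>>> carry_out(
  targets=[145,0,0,8,0,145,0,0,25,0,145,0,0,30,0,145,0,0,30,0,145,2,35,0,-2.6,145,2,35,0,-2.6,145,2,35,0,-2.6,145,2,35,0,-2.6,145,2,35,0,-2.6,145,2,35,0,-2.6,145,2,35,0,-2.6,145,2,35,0,-2.6,145,2,36,0,-2.6,145,2,36,0,-2.6,145,1,35,0,-2.5,145,0,35,0,-2.5,145,0,0,0,0,145,0,0,0,0],
  newtons=70,
)

```text
t: 21.9
eef_pos: [0.5871, 0.2017, 0.0893]
tool_rot: [0.0, 0.99, -0.139, -0.001]
contact_force: [-0.2, -1.1, -4.8]
gripper_width: 0.557
grasp_force: 73.9
```

```bash
python3 - <<'E'
from chk import *
o=bot.get_obs();p=o['eef_pos'];print(p,o['gripper_width'])
c=cam('wrist');save(c,'w11.png')
rings(c,p[0],p[1],p[2]+.072,.016,.023,'held crimp')
print('pin3 exp',proj(c,[.658,.181,.012]))
E
```

```text
[0.58706506 0.20168662 0.08927911] 0.5572063712120571
held crimp exp px [279. 298.]
   [281.         270.5         60.59999847] [0.5991 0.1976 0.1613] r mm 21.9
   [281.  296.   39.5] [0.5876 0.2008 0.1613] r mm 14.2
   [269.         296.          46.90000153] [0.589  0.2056 0.1613] r mm 16.9
   [273.5        312.5         56.59999847] [0.5808 0.206  0.1613] r mm 20.4
pin3 exp [279.39276593 114.55376764]
```

>>> carry_out(
  targets=[145,1,-1,-30,0,145,0,0,-30,0,145,0,0,-22,0,145,0,0,-6,0,145,0,0,-3,0,145,0,0,-2,0,145,0,0,-1,0,145,0,0,0,0],
)

```text
t: 22.75
eef_pos: [0.5911, 0.1986, -0.002]
tool_rot: [-0.0, 0.99, -0.141, 0.001]
contact_force: [-0.7, -4.5, 4.5]
gripper_width: 0.555
grasp_force: 73.7
```

>>> carry_out(
  targets=[145,0,0,-1,0,145,0,0,-1,0,145,0,0,0,0],
)

```text
t: 23.05
eef_pos: [0.5922, 0.1984, -0.0025]
tool_rot: [-0.0, 0.99, -0.141, 0.002]
contact_force: [-3.5, -6.8, 16.8]
gripper_width: 0.557
grasp_force: 72.5
```

```bash
python3 - <<'E'
from chk import *
o=bot.get_obs();p=o['eef_pos'];print(p)
s=cam('scene')
for z in(.066,.071): rings(s,.5885,.2,z,.016,.024,'crimp scene')
save(s,'s12.png')
E
```

```text
[ 0.59215748  0.19837033 -0.002484  ]
crimp scene exp px [379. 187.]
   [374.  202.5  16. ] [0.621  0.1592 0.066 ] r mm 19.5
   [377.  189.   17.5] [0.5909 0.193  0.066 ] r mm 21.4
   [362.         177.          17.20000076] [0.5437 0.1926 0.066 ] r mm 21.0
crimp scene exp px [379. 185.]
   [379.5        188.5         17.20000076] [0.5968 0.1935 0.071 ] r mm 20.7
   [373.5        202.          16.89999962] [0.6237 0.1547 0.071 ] r mm 20.5
```

>>> carry_out(
  targets=[145,0,0,1,0,105,0,0,1,0,95,0,0,0,0,75,0,0,0,0,40,0,0,0,0,0,0,0,0,0,0,0,0,0,0,0,0,0,10,0,0,0,0,40,0,0,0,0,40,0,0,0,0,30,0,0,0,0,0,0],
)

```text
t: 24.3
eef_pos: [0.5932, 0.2008, 0.1219]
tool_rot: [-0.002, 0.99, -0.141, 0.004]
contact_force: [0.2, 0.4, -0.2]
gripper_width: 1.002
grasp_force: 0.0
```

>>> carry_out(
  targets=[0,5,-34,0,2.6,0,5,-34,0,2.6,0,5,-34,0,2.6,0,5,-34,0,2.6,0,5,-34,0,2.6,0,5,-34,0,2.6,0,5,-34,0,2.6,0,5,-34,0,2.6,0,5,-35,0,2.6,0,6,-35,0,2.6,0,6,-35,0,2.5,0,6,-34,0,2.5,0,0,0,0,0,0,0,0,0,0],
)

```text
t: 25.7
eef_pos: [0.6521, -0.2125, 0.1156]
tool_rot: [-0.0, 0.992, 0.128, -0.0]
contact_force: [-0.9, 0.9, -0.3]
gripper_width: 1.0
grasp_force: 0.0
```

```bash
python3 - <<'E'
from chk import *
print(bot.get_obs()['eef_pos'])
c=cam('wrist');save(c,'w13.png')
rings(c,.656,-.213,.075,.016,.022,'burr')
rings(c,.656,-.213,.029,.029,.031,'burr flange')
t=cam('top');save(t,'t13.png')
rings(t,.5885,.2,.066,.016,.024,'crimp on rack')
E
```

```text
[ 0.65212939 -0.21250497  0.11555718]
burr exp px [281. 208.]
   [282.5 207.5  31.5] [ 0.6571 -0.2143  0.075 ] r mm 23.4
   [282.5        207.5         19.20000076] [ 0.6571 -0.2143  0.075 ] r mm 14.3
burr flange exp px [280. 194.]
   [282.5 207.5  31.5] [ 0.6435 -0.2184  0.029 ] r mm 28.3
   [278.         198.5         26.89999962] [ 0.6509 -0.2121  0.029 ] r mm 24.1
   [278.         198.5         39.29999924] [ 0.6509 -0.2121  0.029 ] r mm 35.3
   [282.5        207.5         20.39999962] [ 0.6435 -0.2184  0.029 ] r mm 18.3
crimp on rack exp px [168. 198.]
   [168.5        195.5          9.80000019] [0.5925 0.1984 0.066 ] r mm 17.8
```

>>> carry_out(
  targets=[0,4,-1,-30,0,0,0,0,-30,0,0,0,0,-25,0,0,0,0,-15,0,0,0,0,-10,0,0,0,0,0,0,40,0,0,0,0,75,0,0,0,0,100,0,0,0,0,115,0,0,0,0,135,0,0,0,0,150,0,0,0,0],
  newtons=50,
)

```text
t: 27.0
eef_pos: [0.6572, -0.2124, 0.0072]
tool_rot: [0.0, 0.992, 0.129, 0.0]
contact_force: [-2.0, -0.2, 4.9]
gripper_width: 0.503
grasp_force: 49.6
```

>>> carry_out(
  targets=[155,0,0,8,0,155,0,0,25,0,155,0,0,30,0,155,0,0,30,0,155,0,33,0,-2.6,155,0,33,0,-2.6,155,0,33,0,-2.6,155,0,33,0,-2.6,155,0,33,0,-2.6,155,0,33,0,-2.6,155,0,33,0,-2.6,155,0,33,0,-2.6,155,1,33,0,-2.6,155,1,33,0,-2.6,155,1,32,0,-2.5,155,1,31,0,-2.5,155,0,0,0,0,155,0,0,0,0],
  newtons=70,
)

```text
t: 28.8
eef_pos: [0.6596, 0.1818, 0.0983]
tool_rot: [0.0, 0.99, -0.139, -0.001]
contact_force: [0.1, -0.7, -5.0]
gripper_width: 0.49
grasp_force: 71.9
```

```bash
python3 - <<'E'
from chk import *
o=bot.get_obs();p=o['eef_pos'];print(p,o['gripper_width'])
c=cam('wrist');save(c,'w14.png')
rings(c,p[0],p[1],p[2]+.068,.016,.022,'held burr')
E
```

```text
[0.65960517 0.18177296 0.09833682] 0.49009500648357274
held burr exp px [279. 292.]
   [280.5        290.5         51.20000076] [0.6602 0.181  0.1663] r mm 19.2
   [276.         257.5         51.09999847] [0.6757 0.1786 0.1663] r mm 19.1
   [276.         257.5         68.80000305] [0.6757 0.1786 0.1663] r mm 25.8
   [259.5        301.          57.20000076] [0.6577 0.1912 0.1663] r mm 21.4
```

>>> carry_out(
  targets=[155,-1,0,-30,0,155,0,0,-30,0,155,0,0,-22,0,155,0,0,-6,0,155,0,0,-3,0,155,0,0,-2,0,155,0,0,-1,0,155,0,0,0,0],
)

```text
t: 29.65
eef_pos: [0.6607, 0.1797, 0.0071]
tool_rot: [0.0, 0.99, -0.141, 0.001]
contact_force: [-4.0, -2.9, 4.2]
gripper_width: 0.494
grasp_force: 72.5
```

>>> carry_out(
  targets=[155,0,0,-1,0,155,0,0,-1,0,155,0,0,0,0],
)

```text
t: 29.95
eef_pos: [0.6607, 0.1799, 0.0069]
tool_rot: [-0.0, 0.99, -0.141, 0.001]
contact_force: [-8.8, -3.5, 17.8]
gripper_width: 0.497
grasp_force: 73.6
```

>>> carry_out(
  targets=[155,0,0,1,0,122,0,0,1,0,112,0,0,0,0,90,0,0,0,0,40,0,0,0,0,0,0,0,0,0,0,0,0,0,0,0,0,0,10,0,0,0,0,40,0,0,0,0,40,0,0,0,0,40,0,0,-10,-40,0,0,0,-10,-40,0,0,0,-10,-40,0,0,0,-10,-40,0,0,0,0,0,0,0,0,0,0,0,0],
)

```text
t: 31.65
eef_pos: [0.6199, 0.0192, 0.1359]
tool_rot: [-0.0, 0.99, -0.142, 0.001]
contact_force: [-0.0, 1.3, -0.5]
gripper_width: 1.0
grasp_force: 0.0
```

```bash
python3 - <<'E'
from h import *
t=cam('top');s=cam('scene');f=lambda c:cv2.cvtColor(c['frame'],cv2.COLOR_RGB2BGR)
a=f(t)[140:315,120:236];b=f(s)[130:270,300:430]
im=np.hstack([cv2.resize(a,(390,588),interpolation=3),cv2.copyMakeBorder(cv2.resize(b,(400,431),interpolation=3),0,157,0,0,0)])
cv2.imwrite('pics/fin.png',cv2.convertScaleAbs(im,alpha=1.7))
E
```

```text
(no output)
```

View pics/fin.png

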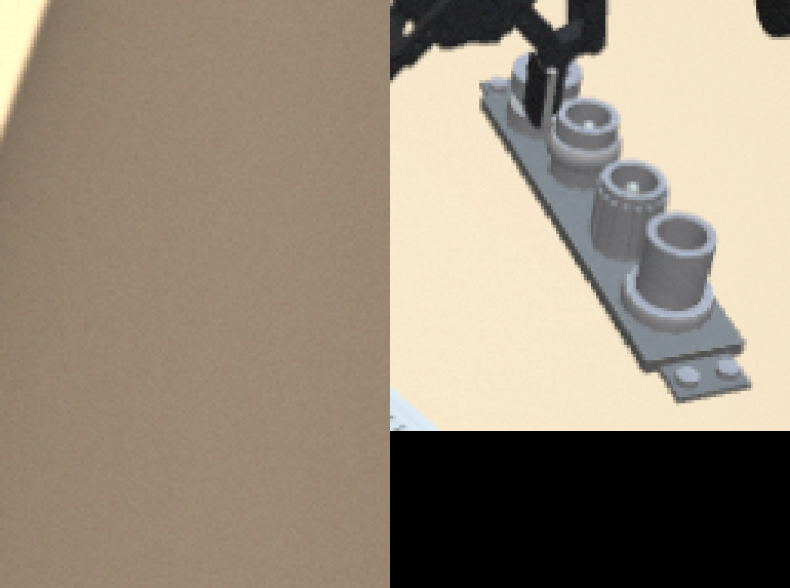

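The final scene view shows groove, bead, crimp and burr, near to far, all upright and seated on the plate. The arm is clear; it only overlaps the first roll in the picture. Handing in.

```bash
python3 -c "
from station import bot
print(bot.hand_in())"
```

```text
the job is handed in; nothing more can be done
None
```

I moved all four rolls to the rack pins in their original order (groove, bead, crimp, burr, near to far), upright and seated, and handed the job in at about 32 s; on the first grasp one finger went into the groove roll's bore and pinched its wall, so I released it on its peg and regripped it properly.

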